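# Open the blade chest's dial lock and present the shackle

## Robot

A 7-joint arm with a two-finger parallel gripper is mounted at the origin on the work surface. World frame = base frame: x ahead of the robot, y to its left, z up, the work surface at z = 0. Lengths are in m, angles in rad, forces in N, time in s.
With the tool pointing down it reaches from about 0.35 to 0.9 m from the base axis. Payload 8.1 kg.
Tool frame: the origin (TCP) lies between the finger pads; the fingertips stand 19 mm ahead of it and the grasp point (between the pads) is the TCP; y points along the fingers, x is the direction in which the jaws open and shut, and the axes are right-handed (so a half turn about y gives the same grasp; the last joint's range is limited). The gripper opens to 92 mm and grips with 3 to 60 N. Pads are 19 mm wide; open, the fingers measure 130 mm over their backs; the gripper's body (75 mm by 190 mm) begins 47 mm behind the grasp point.
Start: joints at [-1.367, 0.434, 0.025, 1.573, -0.012, 1.134, -0.075], TCP at [0.189, 0.596, 0.246] pointing down, gripper open.
Joint ranges: [-2.62, 2.62], [-0.44, 2.09], [-1.27, 1.32], [0.08, 2.57], [-1.32, 4.46], [0.12, 2], [-2.74, 2.74]. Speed limits (rad/s): [2.22, 2.22, 3.01, 3.01, 3.14, 3.14, 3.14].

## Interface

Orientations are given as a rotation vector (axis times angle).
In Python, from cell import arm gives the robot as it stands.
- The arm moves only by the tool move_arm, never from a script. Its argument "series" is a list of rows, each an object of numbers: "x", "y", "z": the shift along the tool's x, y, z in cm; "rx", "ry", "rz": the turn, a rotation vector about the tool's x, y, z in rad. In form: [{"x": .., "y": .., "z": .., "rx": .., "ry": .., "rz": ..}, ...]. A call has 1 to 12 rows; each row shifts and turns the pose as measured when the row begins, along the tool's axes as they then stand; what a row does not reach is not made up. A row lasts 1/8 s, in which the tool goes at most 62.5 mm and 10.7 degrees, less where a joint would pass 70% of its speed; a pose out of reach is approached as far as the arm can. A call is refused whole if a number of a shift passes 6.25 or a number of a turn 0.188, either way. A call with a gripper value outside its range is refused whole. "jaw" is the finger opening in cm, from 0 to 9.18, set as the call begins (left out, the last holds). The fingers move at their own pace and stop on an object; "newtons" is the grip in N (left out, the last holds). Time passes only in rows, so rows that do not move let the fingers close. It gives the time, the measured TCP pose, the force and the opening at its end, in the units of the state.
- arm.observe(): the state, without advancing time (a new reading comes with each control period).
- arm.get_image(name): name is "scene" or "top" or "wrist"; returns the picture (384x512x3 uint8, blue, green, red); there is no depth.
- arm.camera_params(name): a dict with "K" (3x3 intrinsics, pixels), "R" (3x3) and "t" (3): a world point X has camera coordinates R X + t; the wrist camera has in their place "tool_from_camera" (4x4, takes a point from camera to tool coordinates, whose origin is the TCP and whose axes are the tool frame's). Camera axes: x right, y down, z forward; pixel columns grow to the right and rows downward; lengths in m; the calibration is good to about 2 mm. The wrist camera is an equidistant fisheye: a pixel r from the principal point sees the ray r / f radians off the axis. A picture is of the moment at which its call begins: read the wrist's pose just before it. camera_params takes no time and is no camera call.
- arm.sign_off(): hands the job in, once; it reports no verdict.
The state is a dict: "clock": time; "joints": joint angles; "dq": joint speeds; "joint_efforts": joint torques, N m; "position": TCP position; "ee_rot": TCP orientation; "force": force on the tool from outside, world axes, zero at the start; "ft_torque": the same for the moment, N m; "width": opening from 0.0 (shut) to 1.0 (fully open).
Only numpy, scipy, OpenCV 4.12 (cv2) and the standard library are available. Lean on these libraries where they do the work, as an engineer would, in place of code of your own. Each camera call takes 0.05 s, during which the arm holds its last target.

## Task

Unlock the green blade chest: turn the lock's dial clockwise, feeling the clicks, until its red pointer end clicks into the notch at the red index mark, then let go of the dial and pull the orange-topped shackle straight up, clear out of the lock. Carry the shackle to the round green mat and finish while still holding it, upright and still, legs down, above the middle of the mat with about a hand's width (10 cm) of air under its legs. Leave the other things on the bench where they are.

Things in the scene. Friction and masses are not known exactly. Their poses are not given: they have to be found in the camera images.
- lock: Grey lock housing, fixed to the chest, place and yaw vary: x -60 to +60, y -117 to +75, 45 mm high, on the bench. Origin: on the bench under one shackle leg; z up, +x towards the chest. Dial axis at (0, -60) mm, shackle legs in holes at (0, 0) and (0, +50) mm. A steel hasp strap, 22 mm wide, top 50 mm above the bench, runs along x between the legs.
- chest_top (a point): Middle of the green blade chest's dark lid, 57 mm above the bench; axes as the lock's. The chest is 124 (x) x 254 (y) mm, fixed to the lock; its lid handle adds 6 mm. Its front stands 93 mm from the line of dial and shackle.
- index_mark (a point): Red index mark on the housing top (45 mm above the bench), 32 mm from the dial axis on the side of the shackle (lock's +y).
- dial_grip (a point): Grip point of the dial, on its vertical axis 73 mm above the bench. Grip: upright aluminium bar 14 mm thick, 46 mm long, 54 to 85 mm above the bench, on a black disc 60 mm across. Axes turn with the dial: y along the bar to its red pointer end, x across its thickness, z up.
- dial (a joint): Dial angle, rad: 0 = red pointer at the index mark (opening notch), positive = anticlockwise from above. Starts at 0.5 to 2.7; range -0.9 to 3.3. Click notches every 0.524 rad, holding torque about 0.06 N m; let go within 0.15 rad of a notch it settles into it. The shackle is free only within 0.08 rad of 0; elsewhere it is blocked after 3 to 6 mm of lift.
- shackle: Loose U-shackle, about 250 g, 92 mm tall: two steel legs 10 mm thick, 50 mm apart along y, orange bar on top. Origin: midway between the legs' lower ends; z up. At the start its axes are parallel to the lock's and the leg ends are 4 mm above the bench; they leave the housing after 41 mm of lift. A lug near the -y leg's end reaches 16 mm to -y. Holes have 1.5 mm clearance.
- shackle_grip (a point): Middle of the shackle's orange top bar, 85 mm above the leg ends, 89 mm above the bench at the start. Bar: 12 mm thick in x, 14 mm high, 62 mm long in y; axes as the shackle's. Below the bar are 32 mm of air above the hasp strap.
- mat: Round green mat 130 mm across, 3 mm thick, with a white ring, fixed on the bench left or right of the chest; origin at its centre on the bench.
- glue: Bystander, leave alone: white glue bottle, 60 mm across, 160 mm tall.
- spray: Bystander, leave alone: red spray can, 64 mm across, 170 mm tall.
- hammer: Bystander, leave alone: hammer lying flat.
- driver: Bystander, leave alone: screwdriver lying flat.
- tape: Bystander, leave alone: yellow tape roll lying flat, 96 mm across, 25 mm high.
- offcut: Bystander, leave alone: pale wood offcut 140 x 60 x 30 mm.
- mug: Bystander, leave alone: blue mug, 76 mm across, 90 mm tall.

How it is judged:
On the way, in this order (a step that is already met when the one before it is completed fails the run):
1. the dial rests in the opening notch (within 0.08 rad) while the shackle is still down in the lock (value of joint dial between -0.08 and 0.08 rad and z of shackle in the frame of lock below 0.012 m and horizontal distance between shackle and lock below 0.04 m), for 0.2 s.
2. the shackle is drawn up clear of the lock, held in the gripper (z of shackle in the frame of lock above 0.05 m and contact force between the fingers and shackle above 0.5 N), for 0.1 s.
At the end, for the whole second after the job is handed in: The gripper still holds the shackle (contact over 0.5 N), upright within 0.3 rad with its legs down, at rest (under 0.03 m/s), the lower end's midpoint within 45 mm of the mat's centre seen from above and 60 to 200 mm above the bench, so that nothing else carries it (contact force between the fingers and shackle above 0.5 N and horizontal distance between shackle and mat below 0.045 m and height (world z) of shackle between 0.06 and 0.2 m and angle between shackle's own z axis and vertical below 0.3 rad and linear speed of shackle below 0.03 m/s); the arm keeps its last pose, push and grip.
It fails at once if another thing on the bench is pushed out of its place (over 30 mm) (distance of any of glue, spray, hammer, driver, tape, offcut, mug from where it was at the start of the episode above 0.03 m).
It also fails if it takes over 70 s, if anything falls off the work surface, if the arm or the gripper's body presses on something with over 40 N, if the wrist force passes 120 N, or if a joint passes its speed limit or range.

## Working session

There is one attempt and no reset: what is moved stays moved. The work goes in short steps, Python scripts to look and compute and a tool call to move; the robot and the scene stay as the last step left them, time stands still between calls to the robot, and variables do not carry over. Pictures are saved under pics/ and viewed, and the job is handed in when it is done.

Besides the shell and the picture viewer there is one more tool, called after ">>>" as a command line: name --argument value ..., lists and objects as JSON in quotes. move_arm: Moves the arm, as the interface text tells. Its arguments: {"type":"object","properties":{"series":{"type":"array","items":{"type":"object","properties":{"x":{"type":"number"},"y":{"type":"number"},"z":{"type":"number"},"rx":{"type":"number"},"ry":{"type":"number"},"rz":{"type":"number"}}}},"jaw":{"type":"number"},"newtons":{"type":"number"}},"required":["series"]}

```bash
mkdir -p pics; ls; python3 - <<'E'
from cell import arm
import cv2,numpy as np
print(arm.observe())
for n in ["scene","top","wrist"]:
    cv2.imwrite(f"pics/{n}0.png",arm.get_image(n)); print(n,{k:np.round(v,4).tolist() for k,v in arm.camera_params(n).items() if not isinstance(v,str)})
E
```

```text
pics
{'clock': 0.0, 'joints': array([-1.36658903,  0.435236  ,  0.02500608,  1.57408957, -0.01161115,
        1.13400313, -0.07512965]), 'dq': array([-0.00021267,  0.00053345,  0.00145018, -0.00132709, -0.0004718 ,
       -0.00052463, -0.00132746]), 'joint_efforts': array([ 9.23313019e-04, -6.67834353e+01,  9.85305682e-01, -3.14462471e+01,
       -6.06451021e-02,  4.28601354e-02,  1.68097895e-04]), 'position': array([0.18868212, 0.59533519, 0.24494016]), 'ee_rot': array([-1.33999663, -0.97934389,  0.98131927]), 'force': array([-0.05724915,  0.0791141 , -0.40052703]), 'ft_torque': array([-0.01250899,  0.01326149,  0.00978952]), 'width': 1.002476998981917}
scene {'K': [[404.8422, 0.0, 254.9239], [0.0, 404.8422, 192.0561], [0.0, 0.0, 1.0]], 'R': [[0.139, 0.9902, 0.0145], [0.6943, -0.087, -0.7144], [-0.7061, 0.1093, -0.6996]], 't': [-0.0713, -0.286, 1.8545]}
top {'K': [[430.6651, 0.0, 252.6456], [0.0, 430.6651, 192.4042], [0.0, 0.0, 1.0]], 'R': [[-0.0191, -0.9996, -0.0185], [-0.9949, 0.0209, -0.0991], [0.0995, 0.0166, -0.9949]], 't': [0.0329, 0.5117, 1.4277]}
wrist {'K': [[297.3186, 0.0, 252.7949], [0.0, 297.3186, 186.4881], [0.0, 0.0, 1.0]], 'tool_from_camera': [[1.0, -0.0011, -0.0005, -0.0007], [0.0002, -0.2613, 0.9653, -0.1379], [-0.0012, -0.9653, -0.2613, 0.0688], [0.0, 0.0, 0.0, 1.0]]}
```

View pics/top0.png

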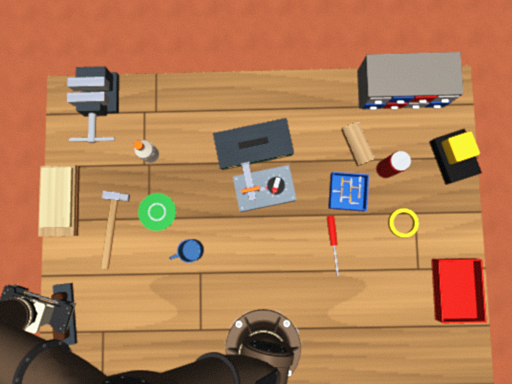

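View pics/scene0.png

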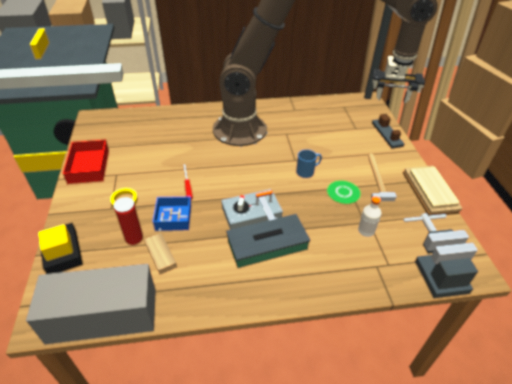

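View pics/wrist0.png

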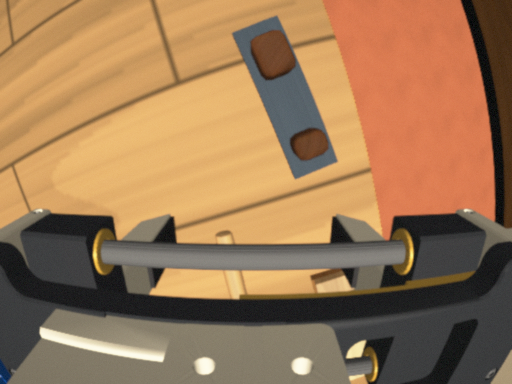

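```bash
python3 - <<'E'
import cv2
a=cv2.imread("pics/top0.png")[110:220,200:310]; cv2.imwrite("pics/t1.png",cv2.resize(a,None,fx=5.4,fy=5.4,interpolation=cv2.INTER_CUBIC))
a=cv2.imread("pics/scene0.png")[175:275,210:320]; cv2.imwrite("pics/s1.png",cv2.resize(a,None,fx=6,fy=6,interpolation=cv2.INTER_CUBIC))
E
```

```text
(no output)
```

View pics/t1.png

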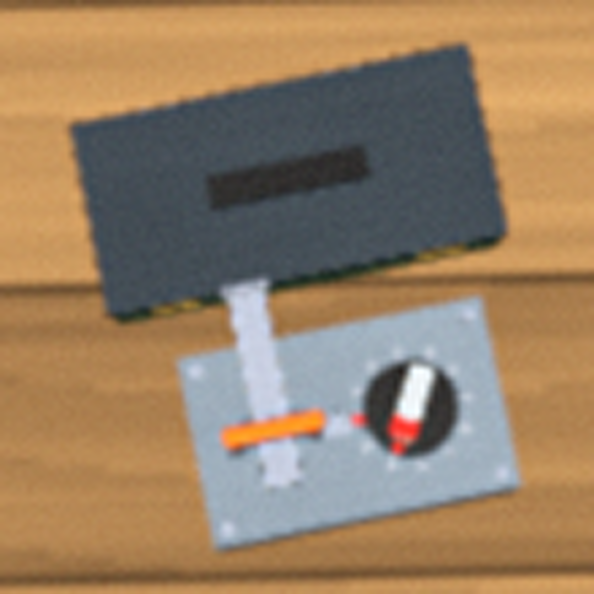

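View pics/s1.png

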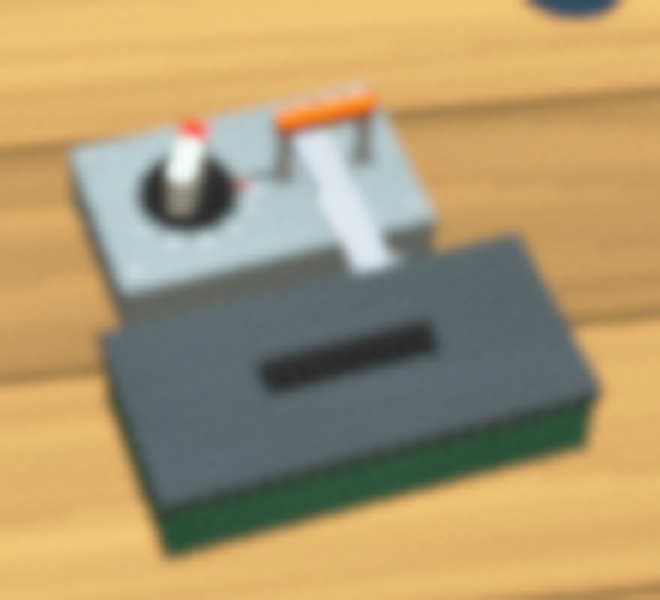

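```bash
cat > h.py <<'E'
import numpy as np,cv2
from scipy.spatial.transform import Rotation as Rn
from cell import arm
def ray(name,px,z):
    c=arm.camera_params(name);R=c["R"];t=c["t"]
    C=-R.T@t; d=R.T@np.linalg.inv(c["K"])@np.array([px[0],px[1],1.])
    return C+d*(z-C[2])/d[2]
E
python3 - <<'E'
from h import *
t=lambda u,v,z:ray("top",(200+u/5.4-.4,110+v/5.4-.4),z)
s=lambda u,v,z:ray("scene",(210+u/6-.4,175+v/6-.4),z)
np.set_printoptions(precision=4,suppress=True)
L=[t(72,125,.057),t(467,43,.057),t(507,238,.057),t(115,318,.057)]
print("lid",np.array(L),np.mean(L,0))
v=(L[0]-L[1]+L[3]-L[2]);print("yaw lid",np.arctan2(-v[0],v[1]))
Ls=[s(100,338,.057),s(517,237,.057),s(600,392,.057),s(165,508,.057)];print("lid s",np.mean(Ls,0))
a,b=t(222,440,.096),t(325,418,.096);print("bar",t(273,429,.096),np.linalg.norm(a-b),"yaw",np.arctan2(-(a-b)[0],(a-b)[1]), "scene",s(327,108,.094))
i,d=t(359,420,.045),t(411,409,.052);print("idx",i,"disc",d,np.linalg.norm((i-d)[:2]),'scene',s(240,185,.045),s(190,188,.052))
p,q=t(402,432,.085),t(420,365,.085);print("dialbar",p,q,(p+q)/2,np.linalg.norm(p-q))
w=p-q;print("ang dial",np.arctan2(-w[0],w[1]),"tip",(lambda w:np.arctan2(-w[0],w[1]))(t(397,450,.054)-d),"scene tip")
print("mat",ray("top",(156.5,212),.003),ray("scene",(344,191.5),.003))
print("mug",ray("top",(190,250),.09),"glue",ray("top",(140,146),.16))
print(Rn.from_rotvec(arm.observe()["ee_rot"]).as_matrix())
E
```

```text
lid [[ 0.713   0.1514  0.057 ]
 [ 0.7591 -0.0949  0.057 ]
 [ 0.6357 -0.1162  0.057 ]
 [ 0.5913  0.1261  0.057 ]] [0.6748 0.0166 0.057 ]
yaw lid 0.18329392158362803
lid s [0.6793 0.0187 0.057 ]
bar [0.5163 0.0292 0.096 ] 0.06267865342421432 yaw 0.19055150172333937 scene [0.5153 0.031  0.094 ]
idx [ 0.5262 -0.0228  0.045 ] disc [ 0.5316 -0.0548  0.052 ] 0.032396761897936784 scene [ 0.5246 -0.0216  0.045 ] [ 0.5299 -0.0522  0.052 ]
dialbar [ 0.514  -0.0478  0.085 ] [ 0.5543 -0.0596  0.085 ] [ 0.5341 -0.0537  0.085 ] 0.04192853652809768
ang dial 1.2860862605442223 tip 1.2202420055126026 scene tip
mat [0.454  0.3537 0.003 ] [0.4566 0.3565 0.003 ]
mug [0.3254 0.2249 0.09  ] glue [0.6512 0.3679 0.16  ]
[[ 0.3021 -0.0002 -0.9533]
 [ 0.9533 -0.0011  0.3021]
 [-0.0011 -1.     -0.0001]]
```

>>> move_arm --series '[{"x":-4.3,"z":-4.3},{"x":-4.3,"z":-4.3},{"x":-4.3,"z":-4.3},{"x":-4.3,"z":-4.3},{"x":-4.3,"z":-4.3},{"x":-4.3,"z":-4.3},{"x":-4.3,"z":-4.3},{"x":-4.3,"z":-4.3},{"x":-4.3,"z":-4.3},{"x":-4.3,"z":-4.3},{"x":-4.3,"z":-4.3}]' --jaw 5 --newtons 25

```text
invalid input
```

```bash
cat >> h.py <<'E'
np.set_printoptions(precision=4,suppress=True)
def rel(p=None,az=None):
    "shift in tool cm to world point p; ry to bring tool x to azimuth az"
    o=arm.observe();M=Rn.from_rotvec(o["ee_rot"]).as_matrix()
    a=np.arctan2(M[1,0],M[0,0])
    print("t",round(o["clock"],3),"pos",o["position"],"az",round(a,4),"tooly",M[:,1],"j",o["joints"],"w",round(o["width"]*9.18,2),"F",o["force"],"T",o["ft_torque"])
    if p is not None: print("shift cm",M.T@(np.array(p)-o["position"])*100)
    if az is not None:
        D=M.copy(); T=np.column_stack([[np.cos(az),np.sin(az),0],[0,0,-1],np.cross([np.cos(az),np.sin(az),0],[0,0,-1])])
        print("rotvec",Rn.from_matrix(M.T@T).as_rotvec())
def wrist(px):
    pass
E
python3 - <<'E'
from h import *
rel([.532,-.054,.2],1.235)
cv2.imwrite("pics/w1.png",arm.get_image("wrist"))
E
```

```text
t 0.15 pos [0.1887 0.5955 0.2451] az 1.2639 tooly [-0.0002 -0.0011 -1.    ] j [-1.3666  0.4351  0.025   1.5738 -0.0116  1.134  -0.0751] w 9.18 F [-0.0798  0.2755  0.026 ] T [ 0.0452  0.0007 -0.0174]
shift cm [-51.536    4.5783 -52.346 ]
rotvec [ 0.0001  0.0289 -0.0011]
```

View pics/w1.png

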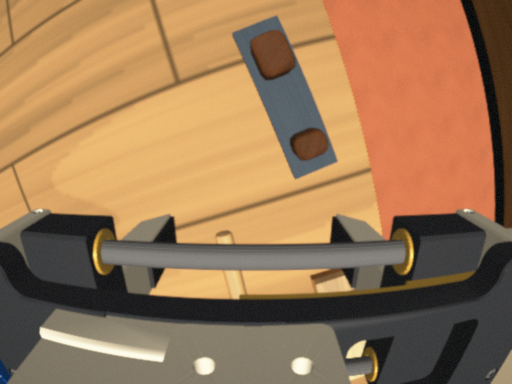

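The picture still shows the start view, because the call was refused. I'll retry with all six keys in each row.

>>> move_arm --series '[{"x":-4.3,"y":0,"z":-4.3,"rx":0,"ry":0,"rz":0},{"x":-4.3,"y":0,"z":-4.3,"rx":0,"ry":0,"rz":0},{"x":-4.3,"y":0,"z":-4.3,"rx":0,"ry":0,"rz":0},{"x":-4.3,"y":0,"z":-4.3,"rx":0,"ry":0,"rz":0},{"x":-4.3,"y":0,"z":-4.3,"rx":0,"ry":0,"rz":0},{"x":-4.3,"y":0,"z":-4.3,"rx":0,"ry":0,"rz":0},{"x":-4.3,"y":0,"z":-4.3,"rx":0,"ry":0,"rz":0},{"x":-4.3,"y":0,"z":-4.3,"rx":0,"ry":0,"rz":0},{"x":-4.3,"y":0,"z":-4.3,"rx":0,"ry":0,"rz":0}]' --jaw 5 --newtons 25

```text
clock: 1.32
position: [0.4456, 0.101, 0.2443]
ee_rot: [-1.335, -0.989, 0.985]
force: [1.1, 1.7, -0.4]
width: 0.548
```

```bash
python3 - <<'E'
from h import *
rel([.532,-.054,.2],1.235)
cv2.imwrite("pics/w2.png",arm.get_image("wrist"))
E
```

```text
t 1.325 pos [0.4456 0.101  0.2443] az 1.2727 tooly [ 0.0011  0.0021 -1.    ] j [-0.6149  0.1553  0.3183  1.9862 -0.0593  1.0068  1.0042] w 5.03 F [ 1.1338  1.681  -0.3604] T [ 0.0902 -0.0881  0.0149]
shift cm [-12.2875   4.4117 -12.8099]
rotvec [0.0004 0.0377 0.0023]
```

View pics/w2.png

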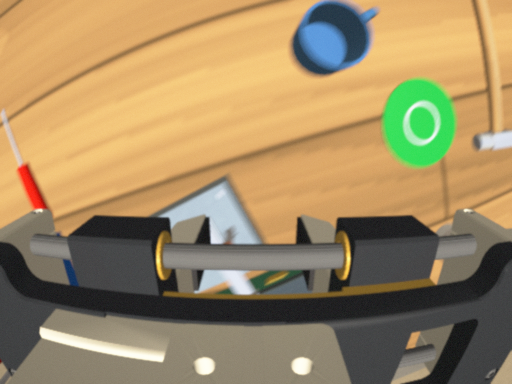

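Mug, mat and lock are visible at the edge; the wrist camera looks toward tool +z. I'll overshoot so the dial comes into its view.

>>> move_arm --series '[{"x":-3.1,"y":0.5,"z":-5.2,"rx":0,"ry":0.01,"rz":0},{"x":-3.1,"y":0.5,"z":-5.2,"rx":0,"ry":0.01,"rz":0},{"x":-3.1,"y":0.5,"z":-5.2,"rx":0,"ry":0.01,"rz":0},{"x":-3.0,"y":0.5,"z":-5.2,"rx":0,"ry":0.01,"rz":0},{"x":0,"y":0,"z":0,"rx":0,"ry":0,"rz":0},{"x":0,"y":0,"z":0,"rx":0,"ry":0,"rz":0}]'

```text
clock: 2.12
position: [0.6066, -0.089, 0.2243]
ee_rot: [-1.357, -0.951, 0.947]
force: [-0.8, -0.7, 0.3]
width: 0.546
```

```bash
python3 - <<'E'
from h import *
rel([.532,-.054,.2],1.235)
cv2.imwrite("pics/w3.png",arm.get_image("wrist"))
E
```

```text
t 2.125 pos [ 0.6066 -0.089   0.2243] az 1.2222 tooly [ 0.0032 -0.0008 -1.    ] j [-0.237   0.4472  0.4275  1.6605 -0.2049  1.0751  1.4728] w 5.01 F [-0.8067 -0.6762  0.3361] T [ 0.0638  0.0645 -0.0674]
shift cm [0.7425 2.3987 8.2138]
rotvec [ 0.0033 -0.0128  0.0003]
```

View pics/w3.png

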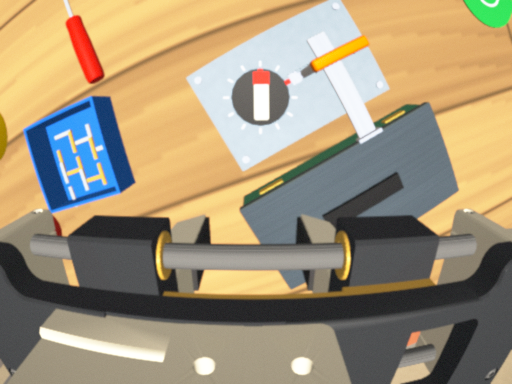

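```bash
python3 - <<'E'
from h import *
a=cv2.imread("pics/w3.png")[0:150,190:390]; cv2.imwrite("pics/w3b.png",cv2.resize(a,None,fx=4,fy=4,interpolation=cv2.INTER_CUBIC))
E
cat >> h.py <<'E'
def wray(px,z,o=None):
    o=o or arm.observe();c=arm.camera_params("wrist");K=c["K"];T=c["tool_from_camera"]
    v=(np.array(px,float)-K[:2,2])/K[0,0];th=np.hypot(*v)
    d=np.array([*(v/th*np.sin(th)),np.cos(th)])
    M=Rn.from_rotvec(o["ee_rot"]).as_matrix()
    C=M@T[:3,3]+o["position"];d=M@T[:3,:3]@d
    return C+d*(z-C[2])/d[2]
E
```

```text
(no output)
```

View pics/w3b.png

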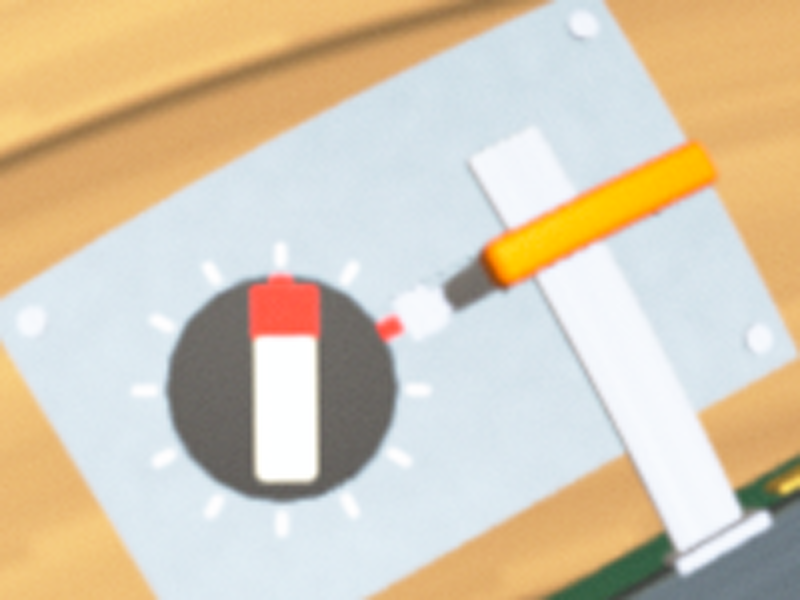

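```bash
python3 - <<'E'
from h import *
w=lambda u,v,z:wray((190+u/4-.4,u*0+v/4-.4),z)
an=lambda w:np.arctan2(-w[0],w[1])
p,q=w(285,285,.085),w(286,482,.085);print("dial",(p+q)/2,np.linalg.norm(p-q),an(p-q))
d,i=w(282,388,.052),w(389,329,.045);print("disc",d,"idx",i,an(i-d),np.linalg.norm(i-d))
a,b=w(705,160,.096),w(495,268,.096);print("bar",(a+b)/2,np.linalg.norm(a-b),an(a-b))
D=(p+q)/2;B=(a+b)/2;print(np.linalg.norm((B-D)[:2]),an(B-D))
rel([*D[:2],.16],an(p-q))
E
```

```text
dial [ 0.5337 -0.0555  0.085 ] 0.046075635867196416 1.227735211985527
disc [ 0.5337 -0.0555  0.052 ] idx [ 0.5279 -0.0232  0.045 ] 0.17723885186120106 0.033525097993370626
bar [0.5187 0.0264 0.096 ] 0.059023172010315414 0.18799495273232222
0.08321673451754927 0.18123305873259302
t 2.175 pos [ 0.6064 -0.0892  0.2244] az 1.2222 tooly [ 0.0034 -0.0012 -1.    ] j [-0.2373  0.4468  0.428   1.6609 -0.2046  1.0749  1.473 ] w 5.01 F [-0.9124 -0.1606  0.923 ] T [-0.058   0.0149 -0.0394]
shift cm [0.6867 6.4112 8.0125]
rotvec [ 0.0036 -0.0055  0.    ]
```

Dial at (0.5335, -0.055), relative angle about 1.045, which is the second notch from the opening. Moving above it.

>>> move_arm --series '[{"x":0.35,"y":2,"z":4,"rx":0,"ry":0,"rz":0},{"x":0.35,"y":2,"z":4,"rx":0,"ry":-0.005,"rz":0},{"x":0,"y":4,"z":0,"rx":0,"ry":0,"rz":0},{"x":0,"y":0,"z":0,"rx":0,"ry":0,"rz":0},{"x":0,"y":0,"z":0,"rx":0,"ry":0,"rz":0}]'

```text
clock: 2.8
position: [0.531, -0.0481, 0.1456]
ee_rot: [-1.352, -0.966, 0.954]
force: [-0.2, 0.0, 0.6]
width: 0.548
```

```bash
python3 - <<'E'
from h import *
rel([.5335,-.055,.076],1.23)
E
```

```text
t 2.8 pos [ 0.531  -0.0481  0.1456] az 1.2361 tooly [ 0.0074  0.0021 -1.    ] j [-0.3038  0.4068  0.3939  1.9474 -0.2129  0.8196  1.4423] w 5.03 F [-0.2369  0.0038  0.5628] T [0.0215 0.0236 0.0213]
shift cm [-0.6009  6.9553 -0.4175]
rotvec [0.0062 0.0061 0.0045]
```

>>> move_arm --series '[{"x":-0.6,"y":2.5,"z":-0.4,"rx":0.006,"ry":0.006,"rz":0.004},{"x":0,"y":2,"z":0,"rx":0,"ry":0,"rz":0},{"x":0,"y":0,"z":0,"rx":0,"ry":0,"rz":0},{"x":0,"y":0,"z":0,"rx":0,"ry":0,"rz":0}]'

```text
clock: 3.3
position: [0.5382, -0.0548, 0.106]
ee_rot: [-1.356, -0.963, 0.949]
force: [-0.2, -0.1, 0.7]
width: 0.544
```

```bash
python3 - <<'E'
from h import *
rel([.5335,-.055,.076],1.23)
E
```

```text
t 3.3 pos [ 0.5382 -0.0548  0.106 ] az 1.2312 tooly [ 0.0101  0.0009 -0.9999] j [-0.269   0.4722  0.3709  1.9661 -0.2502  0.7368  1.4809] w 4.99 F [-0.153  -0.1315  0.7229] T [-0.0009  0.025  -0.0311]
shift cm [-0.1863  2.9987  0.4622]
rotvec [0.0092 0.0011 0.0042]
```

>>> move_arm --series '[{"x":-0.15,"y":1.5,"z":0.4,"rx":0.008,"ry":0,"rz":0.004},{"x":0,"y":1.4,"z":0,"rx":0,"ry":0,"rz":0},{"x":0,"y":0,"z":0,"rx":0,"ry":0,"rz":0},{"x":0,"y":0,"z":0,"rx":0,"ry":0,"rz":0}]'

```text
clock: 3.8
position: [0.5347, -0.0547, 0.0765]
ee_rot: [-1.352, -0.958, 0.954]
force: [0.3, 1.1, -0.7]
width: 0.541
```

```bash
python3 - <<'E'
from h import *
rel([.5335,-.055,.076],1.23)
E
```

```text
t 3.8 pos [ 0.5347 -0.0547  0.0765] az 1.2314 tooly [ 0.0026 -0.     -1.    ] j [-0.2525  0.5152  0.3503  1.9899 -0.2729  0.6786  1.5007] w 4.97 F [ 0.3372  1.1407 -0.7155] T [-0.0104  0.0554  0.0517]
shift cm [-0.0636  0.0465  0.1012]
rotvec [0.0025 0.0014 0.0009]
```

Within about 1 mm, so I'll close.

>>> move_arm --series '[{"x":0,"y":0,"z":0,"rx":0,"ry":0,"rz":0},{"x":0,"y":0,"z":0,"rx":0,"ry":0,"rz":0},{"x":0,"y":0,"z":0,"rx":0,"ry":0,"rz":0},{"x":0,"y":0,"z":0,"rx":0,"ry":0,"rz":0},{"x":0,"y":0,"z":0,"rx":0,"ry":0,"rz":0},{"x":0,"y":0,"z":0,"rx":0,"ry":0,"rz":0}]' --jaw 0 --newtons 25

```text
clock: 4.55
position: [0.5351, -0.0548, 0.0771]
ee_rot: [-1.353, -0.958, 0.953]
force: [-0.7, -0.2, -1.2]
width: 0.149
```

```bash
python3 - <<'E'
from h import *
rel([.5335,-.055,.076],1.23)
E
```

```text
t 4.55 pos [ 0.5351 -0.0548  0.0771] az 1.2314 tooly [ 0.0038 -0.     -1.    ] j [-0.2527  0.5143  0.3506  1.9893 -0.2727  0.6789  1.5006] w 1.37 F [-0.7034 -0.186  -1.2189] T [-0.0768  0.0197 -0.0392]
shift cm [-0.0739  0.1103  0.1461]
rotvec [0.0035 0.0014 0.0012]
```

Gripped at 13.7 mm. Turning clockwise.

>>> move_arm --series '[{"x":0,"y":0,"z":0,"rx":0,"ry":0.12,"rz":0},{"x":0,"y":0,"z":0,"rx":0,"ry":0.12,"rz":0},{"x":0,"y":0,"z":0,"rx":0,"ry":0.12,"rz":0},{"x":0,"y":0,"z":0,"rx":0,"ry":0,"rz":0},{"x":0,"y":0,"z":0,"rx":0,"ry":0,"rz":0}]'

```text
clock: 5.18
position: [0.5346, -0.0556, 0.0771]
ee_rot: [-1.466, -0.677, 0.673]
force: [0.6, -0.3, -0.8]
width: 0.151
```

```bash
python3 - <<'E'
from h import *
rel([.5335,-.055,.076],.184)
E
```

```text
t 5.175 pos [ 0.5346 -0.0556  0.0771] az 0.8639 tooly [ 0.003  -0.0009 -1.    ] j [-0.3254  0.5287  0.4556  1.9958 -0.3547  0.6909  1.2161] w 1.38 F [ 0.5617 -0.3474 -0.8325] T [-0.2359  0.0297 -0.0294]
shift cm [-0.0238  0.1095  0.1274]
rotvec [0.0023 0.6799 0.0022]
```

>>> move_arm --series '[{"x":0,"y":0,"z":0,"rx":0,"ry":0.12,"rz":0},{"x":0,"y":0,"z":0,"rx":0,"ry":0.12,"rz":0},{"x":0,"y":0,"z":0,"rx":0,"ry":0.12,"rz":0},{"x":0,"y":0,"z":0,"rx":0,"ry":0.12,"rz":0},{"x":0,"y":0,"z":0,"rx":0,"ry":0.12,"rz":0},{"x":0,"y":0,"z":0,"rx":0,"ry":0,"rz":0},{"x":0,"y":0,"z":0,"rx":0,"ry":0,"rz":0}]'

```text
clock: 6.05
position: [0.5333, -0.0565, 0.0771]
ee_rot: [-1.562, -0.207, 0.205]
force: [-0.5, 0.1, 0.7]
width: 0.15
```

```bash
python3 - <<'E'
from h import *
rel([.5335,-.055,.076],.184)
E
```

```text
t 6.05 pos [ 0.5333 -0.0565  0.0771] az 0.2626 tooly [ 0.001  -0.0004 -1.    ] j [-0.4389  0.5633  0.6267  2.0061 -0.4922  0.7236  0.7548] w 1.38 F [-0.5407  0.0702  0.7479] T [-0.3416  0.102  -0.0013]
shift cm [0.0612 0.1107 0.1406]
rotvec [0.0006 0.0786 0.0008]
```

>>> move_arm --series '[{"x":0,"y":0,"z":0,"rx":0,"ry":0.078,"rz":0},{"x":0,"y":0,"z":0,"rx":0,"ry":0,"rz":0},{"x":0,"y":0,"z":0,"rx":0,"ry":0,"rz":0},{"x":0,"y":0,"z":0,"rx":0,"ry":0,"rz":0}]'

```text
clock: 6.55
position: [0.5331, -0.0566, 0.0771]
ee_rot: [-1.565, -0.152, 0.151]
force: [-0.6, -0.3, 0.7]
width: 0.154
```

```bash
python3 - <<'E'
from h import *
rel([.5335,-.055,.076],.184)
E
```

```text
t 6.55 pos [ 0.5331 -0.0566  0.0771] az 0.1932 tooly [ 0.0007  0.0001 -1.    ] j [-0.451   0.5683  0.646   2.0073 -0.5085  0.7285  0.7021] w 1.41 F [-0.5539 -0.287   0.6828] T [-0.3572  0.1711 -0.0643]
shift cm [0.0712 0.1088 0.1471]
rotvec [0.0001 0.0092 0.0007]
```

>>> move_arm --series '[{"x":0,"y":0,"z":0,"rx":0,"ry":0,"rz":0},{"x":0,"y":0,"z":0,"rx":0,"ry":0,"rz":0},{"x":0,"y":0,"z":0,"rx":0,"ry":0,"rz":0},{"x":0,"y":0,"z":0,"rx":0,"ry":0,"rz":0},{"x":0,"y":0,"z":0,"rx":0,"ry":0,"rz":0}]' --jaw 4

```text
clock: 7.18
position: [0.5335, -0.0563, 0.0771]
ee_rot: [-1.565, -0.154, 0.152]
force: [-0.2, -0.1, -0.8]
width: 0.437
```

>>> move_arm --series '[{"x":0,"y":-2,"z":0,"rx":0,"ry":0,"rz":0},{"x":0,"y":-4,"z":0,"rx":0,"ry":0,"rz":0},{"x":0,"y":-4,"z":0,"rx":0,"ry":0,"rz":0},{"x":4,"y":-3,"z":0,"rx":0,"ry":0,"rz":0},{"x":5,"y":0,"z":0,"rx":0,"ry":0,"rz":0},{"x":0,"y":0,"z":0,"rx":0,"ry":0,"rz":0},{"x":0,"y":0,"z":0,"rx":0,"ry":0,"rz":0}]'

```text
clock: 8.05
position: [0.6227, -0.0386, 0.2109]
ee_rot: [-1.565, -0.152, 0.153]
force: [-0.7, -0.9, -0.4]
width: 0.434
```

```bash
python3 - <<'E'
from h import *
rel([.517,.0285,.089],.184)
cv2.imwrite("pics/w5.png",arm.get_image("wrist"))
t=arm.get_image("top")[110:220,200:310]
cv2.imwrite("pics/t5.png",cv2.resize(t,None,fx=5.4,fy=5.4,interpolation=cv2.INTER_CUBIC))
E
```

```text
t 8.05 pos [ 0.6227 -0.0386  0.2109] az 0.1945 tooly [-0.0004  0.0004 -1.    ] j [-0.5133  0.5406  0.7518  1.6625 -0.4055  1.1013  0.5489] w 3.99 F [-0.7472 -0.9013 -0.3514] T [-0.0732  0.0608 -0.0158]
shift cm [-9.0691 12.1983  8.6184]
rotvec [-0.0005  0.0105 -0.0003]
```

View pics/w5.png

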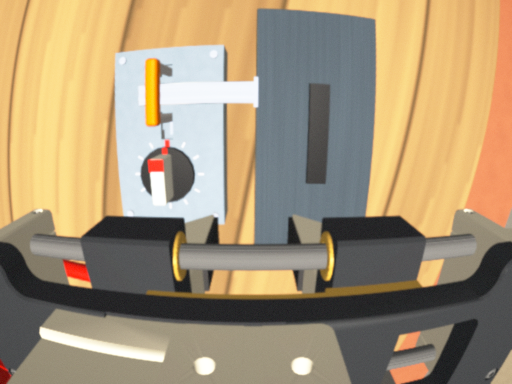

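View pics/t5.png

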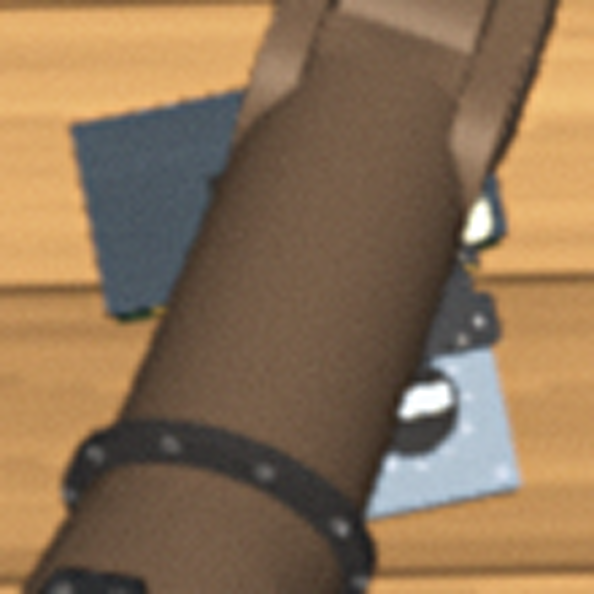

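The pointer now lies toward the index mark, with the red end at about (157,165) and the index at (167,145). I'll measure it zoomed.

```bash
python3 - <<'E'
from h import *
a=cv2.imread("pics/w5.png")[40:220,100:240]; cv2.imwrite("pics/w5b.png",cv2.resize(a,None,fx=3.3,fy=3.3,interpolation=cv2.INTER_CUBIC))
E
```

```text
(no output)
```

View pics/w5b.png

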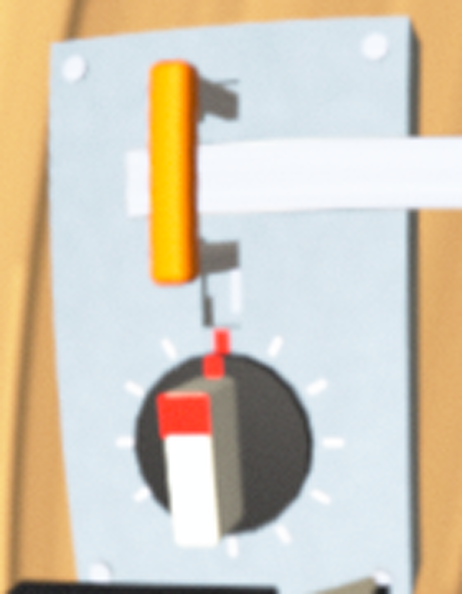

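```bash
python3 - <<'E'
from h import *
w=lambda u,v,z:wray((100+u/3.3-.35,40+v/3.3-.35),z)
an=lambda w:np.arctan2(-w[0],w[1])
p,q=w(182,395,.085),w(197,546,.085);print("dial",(p+q)/2,np.linalg.norm(p-q),an(p-q))
d,i,j=w(224,443,.050),w(221,341,.045),w(213,366,.053);print("disc",d,"idx",i,an(i-d),"tip",an(j-d))
a,b=w(172,64,.096),w(174,280,.096);print("bar",(a+b)/2,np.linalg.norm(a-b),an(a-b))
rel([*((a+b)/2)[:2],.16],.184)
E
```

```text
dial [ 0.5336 -0.0541  0.085 ] 0.04488974726897162 0.21304436380532893
disc [ 0.5341 -0.0534  0.05  ] idx [ 0.5274 -0.0218  0.045 ] 0.21111742795730448 tip 0.24186811619451
bar [0.5202 0.0296 0.096 ] 0.0582999323540265 0.1868057859544785
t 8.15 pos [ 0.6224 -0.0381  0.2108] az 0.1947 tooly [-0.0006  0.0012 -1.    ] j [-0.5136  0.5401  0.7514  1.6633 -0.4058  1.1012  0.5489] w 4.0 F [-0.5693  0.4528 -0.6213] T [-0.0811  0.085   0.0181]
shift cm [-8.7106  5.0972  8.6122]
rotvec [-0.0013  0.0107 -0.0004]
```

Dial angle (0.213) matches the index direction (0.19–0.21), so it rests in the notch. Next, the shackle.

>>> move_arm --series '[{"x":-4.3,"y":1,"z":4.2,"rx":0,"ry":0.01,"rz":0},{"x":-4.3,"y":2,"z":4.2,"rx":0,"ry":0,"rz":0},{"x":0,"y":1,"z":0,"rx":0,"ry":0,"rz":0},{"x":0,"y":0,"z":0,"rx":0,"ry":0,"rz":0},{"x":0,"y":0,"z":0,"rx":0,"ry":0,"rz":0}]'

```text
clock: 8.78
position: [0.517, 0.0275, 0.1699]
ee_rot: [-1.564, -0.141, 0.143]
force: [0.5, -0.1, 0.6]
width: 0.434
```

```bash
python3 - <<'E'
from h import *
rel([.5192,.0285,.09],.186)
E
```

```text
t 8.775 pos [0.517  0.0275 0.1699] az 0.1809 tooly [-0.0015  0.0019 -1.    ] j [-0.727   0.4148  0.7744  1.9705 -0.3699  0.9019  0.4205] w 3.98 F [ 0.4595 -0.1147  0.5953] T [-0.0707 -0.0235 -0.0413]
shift cm [0.2455 7.9855 0.0458]
rotvec [-0.0022 -0.0051 -0.0011]
```

>>> move_arm --series '[{"x":0.2,"y":2.5,"z":0,"rx":0,"ry":-0.005,"rz":0},{"x":0,"y":2.5,"z":0,"rx":0,"ry":0,"rz":0},{"x":0,"y":1.5,"z":0,"rx":0,"ry":0,"rz":0},{"x":0,"y":0,"z":0,"rx":0,"ry":0,"rz":0},{"x":0,"y":0,"z":0,"rx":0,"ry":0,"rz":0}]'

```text
clock: 9.4
position: [0.5249, 0.0241, 0.1062]
ee_rot: [-1.566, -0.147, 0.137]
force: [0.2, 0.2, 0.4]
width: 0.437
```

```bash
python3 - <<'E'
from h import *
rel([.5192,.0285,.09],.186)
E
```

```text
t 9.4 pos [0.5249 0.0241 0.1062] az 0.1808 tooly [ 0.0062  0.0009 -1.    ] j [-0.649   0.5118  0.6971  2.0175 -0.4707  0.7682  0.5113] w 4.01 F [0.2065 0.2474 0.3597] T [-0.0847  0.0089  0.0233]
shift cm [-0.4917  1.6144  0.5374]
rotvec [ 0.0003 -0.0052  0.0063]
```

>>> move_arm --series '[{"x":-0.45,"y":0.4,"z":0.5,"rx":0,"ry":-0.005,"rz":0.006},{"x":0,"y":0.9,"z":0,"rx":0,"ry":0,"rz":0},{"x":0,"y":0,"z":0,"rx":0,"ry":0,"rz":0},{"x":0,"y":0,"z":0,"rx":0,"ry":0,"rz":0}]'

```text
clock: 9.9
position: [0.52, 0.0289, 0.0936]
ee_rot: [-1.565, -0.148, 0.145]
force: [-0.3, -1.0, -0.3]
width: 0.434
```

```bash
python3 - <<'E'
from h import *
rel([.5192,.0285,.09],.186)
E
```

```text
t 9.9 pos [0.52   0.0289 0.0936] az 0.1868 tooly [ 0.002   0.0006 -1.    ] j [-0.6469  0.5256  0.6802  2.0345 -0.4865  0.7423  0.5215] w 3.99 F [-0.2804 -0.986  -0.3207] T [-0.0923  0.0098  0.0017]
shift cm [-0.0882  0.3599 -0.0278]
rotvec [-0.0002  0.0008  0.0021]
```

>>> move_arm --series '[{"x":-0.08,"y":0.35,"z":0,"rx":0,"ry":0,"rz":0},{"x":0,"y":0,"z":0,"rx":0,"ry":0,"rz":0},{"x":0,"y":0,"z":0,"rx":0,"ry":0,"rz":0}]'

```text
clock: 10.28
position: [0.5193, 0.0287, 0.09]
ee_rot: [-1.565, -0.148, 0.145]
force: [-0.1, -0.6, -0.6]
width: 0.431
```

>>> move_arm --series '[{"x":0,"y":0,"z":0,"rx":0,"ry":0,"rz":0},{"x":0,"y":0,"z":0,"rx":0,"ry":0,"rz":0},{"x":0,"y":0,"z":0,"rx":0,"ry":0,"rz":0},{"x":0,"y":0,"z":0,"rx":0,"ry":0,"rz":0},{"x":0,"y":0,"z":0,"rx":0,"ry":0,"rz":0},{"x":0,"y":0,"z":0,"rx":0,"ry":0,"rz":0}]' --jaw 0 --newtons 30

```text
clock: 11.02
position: [0.5192, 0.0286, 0.0901]
ee_rot: [-1.565, -0.148, 0.145]
force: [0.1, 0.2, -0.5]
width: 0.127
```

```bash
python3 - <<'E'
from h import *
rel([.5192,.0285,.09],.186)
E
```

```text
t 11.025 pos [0.5192 0.0286 0.0901] az 0.1867 tooly [ 0.0021  0.0006 -1.    ] j [-0.643   0.5295  0.6754  2.0391 -0.4918  0.734   0.5264] w 1.16 F [ 0.1461  0.2422 -0.4844] T [-0.0801  0.0965  0.0454]
shift cm [-0.0031  0.0126 -0.0128]
rotvec [-0.0002  0.0007  0.0022]
```

>>> move_arm --series '[{"x":0,"y":-0.6,"z":0,"rx":0,"ry":0,"rz":0},{"x":0,"y":-0.6,"z":0,"rx":0,"ry":0,"rz":0},{"x":0,"y":0,"z":0,"rx":0,"ry":0,"rz":0}]'

```text
clock: 11.4
position: [0.5189, 0.0286, 0.1027]
ee_rot: [-1.565, -0.148, 0.145]
force: [-0.4, 0.4, -3.8]
width: 0.13
```

```bash
python3 - <<'E'
from h import *
rel([.5192,.0286,.102],.186)
E
```

```text
t 11.4 pos [0.5189 0.0286 0.1027] az 0.1866 tooly [ 0.0016  0.0005 -1.    ] j [-0.6581  0.5111  0.6939  2.03   -0.4717  0.7604  0.5097] w 1.2 F [-0.3976  0.3592 -3.8174] T [-0.122  -0.0087 -0.0174]
shift cm [ 0.0271  0.075  -0.0072]
rotvec [-0.0002  0.0006  0.0016]
```

Lifted 12 mm with only 3.8 N, so it isn't blocked. Continuing.

>>> move_arm --series '[{"x":0,"y":-0.7,"z":0,"rx":0,"ry":0,"rz":0},{"x":0,"y":-0.7,"z":0,"rx":0,"ry":0,"rz":0},{"x":0,"y":-0.7,"z":0,"rx":0,"ry":0,"rz":0},{"x":0,"y":-0.7,"z":0,"rx":0,"ry":0,"rz":0},{"x":0,"y":-0.7,"z":0,"rx":0,"ry":0,"rz":0},{"x":0,"y":-0.7,"z":0,"rx":0,"ry":0,"rz":0},{"x":0,"y":-1.0,"z":0,"rx":0,"ry":0,"rz":0},{"x":0,"y":-1.5,"z":0,"rx":0,"ry":0,"rz":0},{"x":0,"y":-1.5,"z":0,"rx":0,"ry":0,"rz":0},{"x":0,"y":-1.5,"z":0,"rx":0,"ry":0,"rz":0},{"x":0,"y":0,"z":0,"rx":0,"ry":0,"rz":0},{"x":0,"y":0,"z":0,"rx":0,"ry":0,"rz":0}]'

```text
clock: 12.9
position: [0.5189, 0.0286, 0.2076]
ee_rot: [-1.565, -0.149, 0.144]
force: [0.4, 0.7, -3.0]
width: 0.128
```

```bash
python3 - <<'E'
from h import *
rel([.455,.355,.195],.186)
cv2.imwrite("pics/s6.png",arm.get_image("scene"))
E
```

```text
t 12.9 pos [0.5189 0.0286 0.2076] az 0.1866 tooly [ 0.0029  0.0013 -1.    ] j [-0.7659  0.3665  0.811   1.9264 -0.3203  0.9781  0.3797] w 1.17 F [ 0.3679  0.6746 -3.0158] T [-0.0946  0.0644 -0.0351]
shift cm [-0.2267  1.2836 33.2561]
rotvec [-0.0008  0.0006  0.0031]
```

View pics/s6.png

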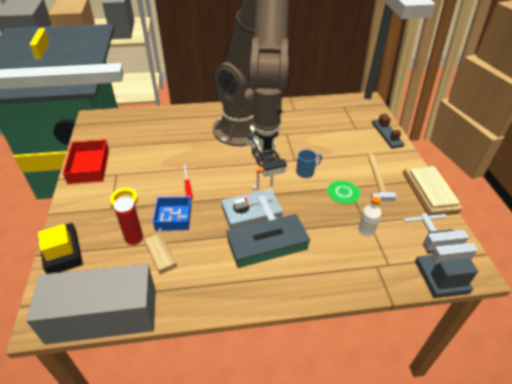

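The shackle is out of the lock and held, hanging at about (258,178). Carrying it along tool z to the mat.

>>> move_arm --series '[{"x":0,"y":0,"z":3,"rx":0,"ry":0,"rz":0},{"x":0,"y":0,"z":4,"rx":0,"ry":0,"rz":0},{"x":0,"y":0,"z":4,"rx":0,"ry":0,"rz":0},{"x":0,"y":0,"z":4,"rx":0,"ry":0,"rz":0},{"x":0,"y":0,"z":2,"rx":0,"ry":0,"rz":0},{"x":0,"y":0,"z":0,"rx":0,"ry":0,"rz":0}]'

```text
clock: 13.7
position: [0.4853, 0.1994, 0.2043]
ee_rot: [-1.568, -0.144, 0.146]
force: [-0.1, 0.5, -2.9]
width: 0.126
```

```bash
python3 - <<'E'
from h import *
rel([.455,.355,.195],.186)
E
```

```text
t 13.7 pos [0.4853 0.1994 0.2043] az 0.1842 tooly [-0.001  -0.0025 -1.    ] j [-1.0807  0.379   0.7894  1.9143 -0.3194  0.9798  0.0388] w 1.16 F [-0.1101  0.4958 -2.9145] T [-0.1164  0.0866  0.0112]
shift cm [-0.1234  0.8959 15.8563]
rotvec [ 0.0023 -0.0018 -0.0014]
```

>>> move_arm --series '[{"x":0,"y":0.1,"z":4,"rx":0,"ry":0,"rz":0},{"x":0,"y":0.1,"z":4,"rx":0,"ry":0,"rz":0},{"x":0,"y":0.2,"z":4,"rx":0,"ry":0,"rz":0},{"x":0,"y":0.2,"z":2,"rx":0,"ry":0,"rz":0},{"x":0,"y":0,"z":1,"rx":0,"ry":0,"rz":0},{"x":0,"y":0,"z":0,"rx":0,"ry":0,"rz":0},{"x":0,"y":0,"z":0,"rx":0,"ry":0,"rz":0}]'

```text
clock: 14.58
position: [0.4609, 0.3407, 0.1964]
ee_rot: [-1.575, -0.134, 0.136]
force: [-0.0, -0.7, -3.0]
width: 0.129
```

```bash
python3 - <<'E'
from h import *
rel([.455,.355,.19],.186)
cv2.imwrite("pics/s7.png",cv2.resize(arm.get_image("scene")[100:260,250:450],None,fx=3.7,fy=3.7,interpolation=cv2.INTER_CUBIC))
cv2.imwrite("pics/w7.png",arm.get_image("wrist"))
E
```

```text
t 14.575 pos [0.4609 0.3407 0.1964] az 0.1719 tooly [-0.0009 -0.0083 -1.    ] j [-1.2598  0.4729  0.7553  1.8038 -0.3678  1.018  -0.189 ] w 1.18 F [-0.0209 -0.7234 -3.0307] T [-0.0766  0.0769 -0.0517]
shift cm [-0.3391  0.6279  1.5157]
rotvec [ 0.008  -0.0141 -0.0023]
```

View pics/s7.png

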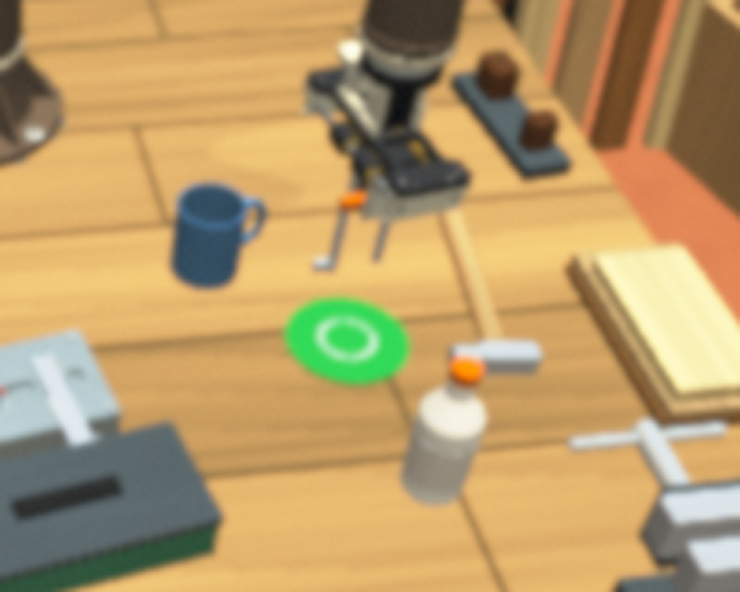

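View pics/w7.png

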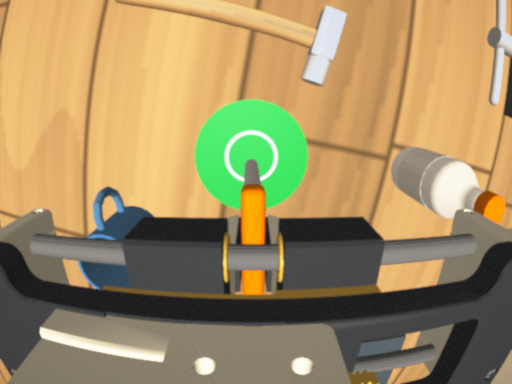

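```bash
python3 - <<'E'
from h import *
m=wray((251,154),.003);print(m)
rel([.456,.356,.19],.186)
E
```

```text
[0.4566 0.3561 0.003 ]
t 14.675 pos [0.4609 0.341  0.1965] az 0.1719 tooly [-0.0009 -0.0079 -1.    ] j [-1.2599  0.4727  0.755   1.8037 -0.368   1.0181 -0.1892] w 1.18 F [ 0.5953  0.0765 -2.7122] T [-0.0963  0.0103 -0.0527]
shift cm [-0.2193  0.6357  1.5695]
rotvec [ 0.0076 -0.0141 -0.0023]
```

>>> move_arm --series '[{"x":-0.3,"y":0.3,"z":0.8,"rx":0.008,"ry":0,"rz":0},{"x":0,"y":0.3,"z":0.7,"rx":0,"ry":0,"rz":0},{"x":0,"y":0,"z":0,"rx":0,"ry":0,"rz":0},{"x":0,"y":0,"z":0,"rx":0,"ry":0,"rz":0},{"x":0,"y":0,"z":0,"rx":0,"ry":0,"rz":0},{"x":0,"y":0,"z":0,"rx":0,"ry":0,"rz":0}]'

```text
clock: 15.42
position: [0.4552, 0.3553, 0.1902]
ee_rot: [-1.566, -0.132, 0.136]
force: [-0.1, 0.3, -2.0]
width: 0.129
```

```bash
python3 - <<'E'
from h import *
rel([.456,.356,.19],.186); print(arm.observe()["dq"])
cv2.imwrite("pics/t8.png",arm.get_image("top"))
cv2.imwrite("pics/s8.png",arm.get_image("scene"))
E
```

```text
t 15.425 pos [0.4552 0.3553 0.1902] az 0.1708 tooly [-0.0023  0.0007 -1.    ] j [-1.2713  0.4832  0.7451  1.8036 -0.3844  1.0063 -0.2019] w 1.19 F [-0.0554  0.3218 -2.0426] T [-0.0944 -0.0138  0.0042]
shift cm [0.0862 0.0194 0.0535]
rotvec [-0.0011 -0.0152 -0.0021]
[ 0.0005  0.0012  0.0028 -0.0003  0.0007  0.0002 -0.0006]
```

View pics/s8.png

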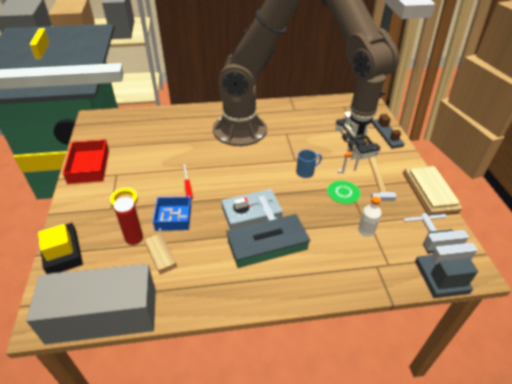

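View pics/t8.png

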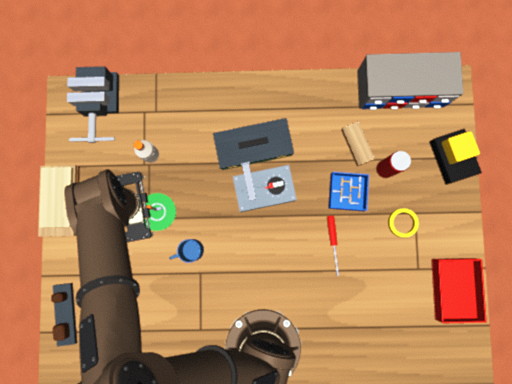

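The shackle is held upright over the mat, still, with its legs about 0.10 m up and nothing else moved. Handing in.

```bash
python3 - <<'E'
from h import *
print(arm.sign_off()); rel()
E
```

```text
the job is handed in; nothing more can be done
None
the job is handed in; nothing more can be done
```

I unlocked the chest and handed the job in at about 15.5 s, with the gripper still holding the shackle above the middle of the mat. Handing in reports no verdict, so the checks below are my own measurements.

- **Dial:** I turned it about 1.05 rad clockwise and let go. The wrist camera then read the bar within about 0.03 rad of the lock's yaw. A rougher reading of the small pointer tip was up to 0.06 rad off, still inside the 0.08 limit. I did not read the clicks from the force signal.
- **Shackle pull:** The shackle lifted freely with under 4 N and came clear of the lock.
- **Final pose:** The gripper is at (0.455, 0.355, 0.190), about 1 mm from the measured mat centre. That puts the legs about 0.10 m above the bench. The tool is vertical within 0.003 rad, the joint speeds are near zero, and the fingers are closed to about 12 mm on the shackle's bar.
- **Other things on the bench:** In the final top and scene pictures everything I could see is where it started. The arm hides the hammer in the top view.

My very first move call was refused because its rows lacked some keys. Nothing moved, and I repeated it with complete rows.

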